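# Draw the end panel of a spice rack tight with its cam lock

### The arm

A 6-joint arm with a two-finger parallel gripper is mounted at the origin on a cart in front of the work surface, level with it; the furniture and walls round the work are solid. World frame = base frame: x ahead of the robot, y to its left, z up, the work surface at z = 0. Lengths are in m, angles in rad, forces in N, time in s.
With the tool pointing down it reaches from about 0.25 to 0.775 m from the base axis. Payload 4 kg.
Tool frame: the origin (TCP) lies at the very end of the fingers, on their centre line; the grasp point (between the pads) lies 19 mm behind it (robot.pinch_z is the distance from the TCP to the grasp point, in m); z points along the fingers, y is the line along which they close (so a half turn about z gives the same grasp; the last joint's range is limited). The gripper opens to 94 mm and grips with 3 to 60 N. Pads are 16 mm wide; open, the fingers measure 119 mm over their backs; the gripper's body (75 mm by 177 mm) begins 78 mm behind the grasp point.
Start: joints at [1.146, 0.087, 1.371, -0, 1.684, -0.103], TCP at [0.174, 0.522, 0.206] pointing down, gripper open.
Joint ranges: [-3.1, 3.1], [-0.76, 2.03], [0.27, 2.55], [-1.08, 4.22], [0.17, 2.65], [-2.57, 2.57]. Speed limits (rad/s): [2.79, 2.79, 3.14, 3.14, 3.14, 3.14].

### API

Orientations are given as [roll, pitch, yaw] about the fixed x, y, z axes, in that order (R = Rz(yaw) Ry(pitch) Rx(roll)).
In Python, from bench import robot gives the robot as it stands.
- The arm moves only by the tool arm_command, never from a script. Its argument "targets" is one flat list of numbers, 7 for each row, row after row: the turn, a rotation vector about the tool's x, y, z in degrees, then the shift along the tool's x, y, z in mm, then the closure, from -1 (fully open) to 1 (shut). In form: [ax, ay, az, x, y, z, hand, ax, ay, az, x, y, z, hand, ...]. A call has 1 to 20 rows; each row is the pose to reach, as a shift and turn from the pose commanded when the call began, along the tool's axes at that moment; what a row does not reach only later rows make up. A row lasts 1/10 s, in which the tool goes at most 50 mm and 8.59 degrees, less where a joint would pass 70% of its speed; a pose out of reach is approached as far as the arm can. A call with a gripper value outside its range is refused whole. The fingers move at their own pace and stop on an object; the grip force is fixed at half the most. Time passes only in rows, so rows that repeat a pose let the fingers close. It gives the time, the measured TCP pose, the force, the opening and the grip force at its end, in the units of the state.
- robot.get_obs(): the state, without advancing time (a new reading comes with each control period).
- robot.snapshot(name): name is "side" or "top" or "wrist"; returns a dict with "color" (400x640x3 uint8, red, green, blue), "range_z" (400x640 float32, m along the optical axis (not along the pixel's ray), 0 where there is no reading), "fx", "fy", "cx", "cy" (pixels), "T" (4x4, takes a point from camera to world coordinates); the wrist camera has in their place "T_tool_cam" (4x4, takes a point from camera to tool coordinates, whose origin is the TCP and whose axes are the flange's). Camera axes: x right, y down, z forward; pixel columns grow to the right and rows downward; lengths in m; the calibration is good to about 2 mm. A picture is of the moment at which its call begins: read the wrist's pose just before it.
- robot.close_job(): hands the job in; it is judged then, once.
The state is a dict: "time": time; "joint_positions": joint angles; "qvel": joint speeds; "joint_torque": joint torques, N m; "tool_pos": TCP position; "ee_rot": TCP orientation; "wrist_force": force on the tool from outside, world axes, zero at the start; "wrist_torque": the same for the moment, N m; "width": finger opening in m; "finger_force": force on a finger pad.
Only numpy, scipy, OpenCV 4.12 (cv2) and the standard library are available. Lean on these libraries where they do the work, as an engineer would, in place of code of your own. Each camera call takes 0.05 s, during which the arm holds its last target. There are 200 camera calls.

### The job

Finish putting the flat-pack spice rack together: push the loose end panel up to the rack so that its bolt stands in the open mouth of the cam, then turn the cam's grip clockwise, about half a turn, until its hook has drawn the panel in tight against the rubber strip. Feel for the sudden rise of resistance and stop there, firmly tight but not forced, and leave the shakers and jars where they stand.

Things in the scene. Friction and masses are not known exactly. Their poses are not given: they have to be found in the camera images.
- rack_base: Fixed light wood board, 260 (own x) x 140 (own y) x 30 mm; origin: centre of its underside, z up. Its open end at own x = -130 mm gets the loose panel; a fixed panel 75 mm high closes the other end (own x 130 to 146). A 12 mm wide bolt channel, open at the top, runs along own y = 0 inwards from the open end.
- strip_mid (a point): Fixed point on the rack base, own (-136, 0, 24) mm: nominal place of the panel's inner face when home. Here a black rubber strip (two pads beside the channel, 3 to 45 mm high) yields 5 mm under 12 N (2.4 N/mm), then is firm (40 N/mm). Its thickness differs by +-2.4 mm, unmeasured: the panel's origin meets it at rack x -149 +-2.4 mm and is firmly home 5 mm farther on.
- end_panel: Loose darker wood end panel, about 0.36 kg: board 16 (own x) x 140 x 75 mm high, with a foot 24 mm deep, 10 mm high on its outer (own -x) side (to x = -29 mm). Origin: under the middle of the board. Stands on the worktop, axes as the rack base's within 0.04 rad, 11 to 34 mm from the strip; bolt already in the channel. Moves along the rack's +x.
- panel_outer (a point): Middle of the panel's flat outer face, 45 mm up, 8 mm from the panel's origin along own -x: the place to push towards the rack's +x. The panel slides under 1 to 4 N; 6 N more is felt once it has met the strip, and is enough (it springs back a little when released).
- bolt_head (a point): On the steel bolt's upturned pin (dia 9 mm, top 43 mm above the worktop), 57.7 mm from the panel's origin along own +x, 38.5 mm up. The bolt (dia 8.4 mm, 21.5 mm up) joins it to the panel. The hook catches behind the pin and pulls it towards the cam's axis.
- cam_turn (a joint): Angle of hook and disc, rad, about the vertical through cam_grip, growing CLOCKWISE seen from above; limits -0.5, 3.45. Starts -0.35 to 0.1, mouth open to the bolt. Untouched, the bar points (red end) along rack yaw + pi - angle. Stays where left. The hook takes up the bolt at 0.6 to 1.9 rad, then squashes the strip, and comes up firm somewhere from 2.05 to 3.15 rad, by the strip.
- cam_grip (a point): On the cam's axis, rack (-60, 0, 68) mm: where to grip. Black bar 50 x 12 mm, 50 to 78 mm above the worktop, red at its mouth end, over an aluminium disc and web (44 to 50 mm up, radius to 46 mm). The bar sits on the cam by a torsion spring, 4 N m per rad (0.35 rad at most each way): under load it runs ahead of the hook, and springs back when let go.
- cam: The whole cam lock; the steel spiral hook lies under its web, 32 to 44 mm up; origin on its axis, 30 mm up; own -x points to the mouth. Turning moment: 0.15 N m free, 0.15 to 0.35 while the strip yields, then rising fast, about 0.15 + 0.013 per newton of pull on the bolt (+-15 % by friction): firmly tight is 0.45 to 0.75 N m (25 to 45 N), forced is over 1 N m (65 N).
- salt: Cream shaker with a flower and a black top, 45 mm dia x 78 mm, standing on the rack base near its closed end; origin at its underside. Bystander.
- pepper: The second, alike shaker beside it on the rack base; origin at its underside. Bystander.
- spice_red: Glass spice jar with a red and white label and a dark cap, 41 mm dia x 105 mm, on the worktop beside the rack; origin at its underside. Bystander.
- spice_blue: Glass spice jar with a blue label and a dark cap, 41 mm dia x 105 mm, on the worktop beside the rack; origin at its underside. Bystander.

How it is judged:
By the outcome, as a careful person would: the job done as asked, in the order asked, and still so for the second after the job is handed in, with the robot touching nothing.
It also fails if it takes over 72 s, if anything falls off the work surface, if the arm or the gripper's body presses on something with over 40 N, if the wrist force passes 120 N, or if a joint passes its speed limit or range.

## Working session

There is one attempt and no reset: what is moved stays moved. The work goes in short steps, Python scripts to look and compute and a tool call to move; the robot and the scene stay as the last step left them, time stands still between calls to the robot, and variables do not carry over. Pictures are saved under pics/ and viewed, at most 10 in all, crops included, and the job is handed in when it is done.

Besides the shell and the picture viewer there is one more tool, called by a JSON object that holds its "api" and its "payload". arm_command: Moves the arm, as the interface text tells. Its arguments: {"type":"object","properties":{"targets":{"type":"array"}},"required":["targets"]}

```bash
mkdir -p pics; python3 - <<'E'
from bench import robot
import cv2,numpy as np
o=robot.get_obs();print(o)
for n in ["top","side"]:
    s=robot.snapshot(n);np.savez(n+".npz",**{k:v for k,v in s.items()})
    cv2.imwrite(f"pics/{n}1.png",s["color"][:,:,::-1]);print(n,s["fx"],s["cx"],s["cy"],s["T"].round(4).tolist())
E
```

```text
{'time': 0.0, 'joint_positions': array([ 1.14591864e+00,  8.79540682e-02,  1.37223690e+00,  1.53648465e-05,
        1.68362372e+00, -1.03121302e-01]), 'qvel': array([-7.08408028e-04,  7.64209437e-04,  1.23204307e-03,  1.26566116e-05,
        1.01907735e-03, -8.66696744e-05]), 'joint_torque': array([ 1.88344333e-03, -3.40193582e+01, -3.02421927e+01,  7.19947717e-02,
        3.31548590e-02, -1.75135842e-04]), 'tool_pos': array([0.17370919, 0.52126405, 0.20431352]), 'ee_rot': array([-3.13938400e+00, -2.43922624e-04,  2.81983771e+00]), 'wrist_force': array([ 0.48376323, -0.42731453, -0.18059484]), 'wrist_torque': array([ 0.00285709,  0.01050664, -0.01855825]), 'finger_force': 0.0, 'width': 0.09408138326235589}
top 399.22996372720985 311.7345936626441 204.61660807834517 [[-0.029, -0.9912, 0.1288, 0.4598], [-0.9996, 0.0294, 0.0011, -0.1313], [-0.0049, -0.1288, -0.9917, 0.9365], [0.0, 0.0, 0.0, 1.0]]
side 365.15066558660544 317.12459449668813 196.64398725005657 [[-0.9983, -0.0555, 0.0204, 0.5579], [-0.0586, 0.8825, -0.4667, 0.2637], [0.0079, -0.4671, -0.8842, 0.8066], [0.0, 0.0, 0.0, 1.0]]
```

View pics/top1.png

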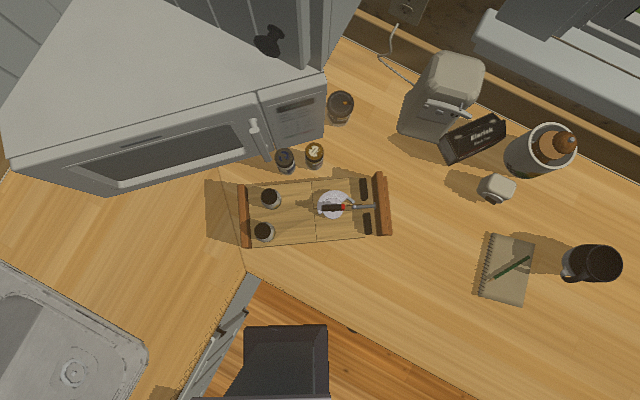

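View pics/side1.png

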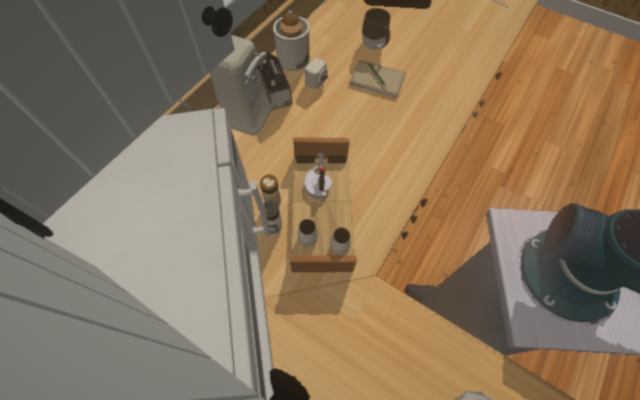

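Top view: the rack's fixed panel is at about (243,215), the loose panel at about (382,205), and the cam near (333,205) with its red end towards the loose panel. Next I'll get the point cloud by height.

```bash
cat > h.py <<'E'
import numpy as np,cv2
def cloud(s,T=None):
    T=s["T"] if T is None else T
    z=s["range_z"];v,u=np.mgrid[:z.shape[0],:z.shape[1]]
    p=np.stack([(u-s["cx"])/s["fx"]*z,(v-s["cy"])/s["fy"]*z,z,np.ones_like(z)],-1)@T.T
    return p[...,:3]
def ray(s,u,v,h,T=None):
    T=s["T"] if T is None else T
    d=T[:3,:3]@[(u-s["cx"])/s["fx"],(v-s["cy"])/s["fy"],1];o=T[:3,3]
    return o+d*(h-o[2])/d[2]
def comps(mask,p,s,h,minn=15):
    n,l,st,c=cv2.connectedComponentsWithStats(mask.astype(np.uint8))
    for i in range(1,n):
        if st[i,4]<minn: continue
        uv=np.argwhere(l==i)[:,::-1]
        w=np.array([ray(s,*a,h)[:2] for a in uv],np.float32)*1000
        r=cv2.minAreaRect(w);print(st[i,:].tolist(),"z",np.median(p[l==i][:,2]).round(4),"mean",w.mean(0).round(1),"rect",np.round(r[0],1),np.round(r[1],1),round(r[2],1))
E
python3 - <<'E'
from h import *
s=dict(np.load("top.npz"));p=cloud(s);c=s["color"].astype(int)
roi=np.zeros(p.shape[:2],bool);roi[140:260,225:405]=1
z=p[...,2]
print("panels/tops z .066-.09");comps(roi&(z>.068)&(z<.085),p,s,.075)
print("base");comps(roi&(z>.022)&(z<.036),p,s,.03)
print("jars");comps(roi&(z>.095)&(z<.115),p,s,.105)
print("red");comps(roi&(c[...,0]>110)&(c[...,1]<60)&(c[...,2]<60),p,s,.078,3)
brown=roi&(c[...,0]-c[...,2]>40)&(z>.06)&(z<.09);comps(brown,p,s,.075)
dark=roi&(c.sum(-1)<130);print("dark");comps(dark,p,s,.078)
im=cv2.resize(s["color"][140:260,225:405,::-1],None,fx=4.4,fy=4.4,interpolation=cv2.INTER_CUBIC);cv2.imwrite("pics/c1.png",im)
E
```

```text
panels/tops z .066-.09
[267, 140, 25, 7, 54] z 0.0751 mean [713.2 -60.5] rect [713.6 -61.4] [ 7.2 54.8] 9.9
[225, 145, 33, 9, 84] z 0.0744 mean [701.6  24.2] rect [701.3  22.9] [70.4 17.4] 82.4
[306, 157, 17, 7, 28] z 0.0751 mean [ 668.  -140.3] rect [ 669.4 -139. ] [12.  35.6] 5.6
[264, 158, 8, 4, 15] z 0.0785 mean [674.8 -36.8] rect [674.5 -36.1] [ 4.3 16. ] 17.2
[277, 160, 17, 10, 29] z 0.0746 mean [658.5 -77.8] rect [660.1 -76.2] [14.7 37. ] 16.0
[375, 171, 14, 64, 486] z 0.0743 mean [ 572.  -282.1] rect [ 572.6 -282. ] [139.4  16.6] 2.8
[237, 184, 12, 64, 487] z 0.0743 mean [552.5  21. ] rect [553.   20.8] [138.9  16.9] 3.8
[261, 190, 19, 18, 63] z 0.0767 mean [580.2 -45.8] rect [583.9 -43.3] [28.3 41. ] 34.4
[322, 204, 23, 7, 131] z 0.0773 mean [ 565.8 -176.7] rect [ 565.9 -176.4] [12.8 48.3] 1.5
[255, 222, 19, 20, 56] z 0.0765 mean [513.6 -32.5] rect [515.6 -28.2] [33.4 41.1] 66.0
base
[281, 140, 29, 8, 48] z 0.0301 mean [722.5 -96.5] rect [722.  -95.6] [ 4.3 67.4] 14.7
[269, 148, 11, 4, 17] z 0.0298 mean [710.3 -45.2] rect [710.8 -45.8] [ 4.6 24.3] 17.2
[225, 153, 36, 12, 60]
[... 1587 characters left out ...]
4, 6, 22] z 0.0769 mean [ 565.6 -196.8] rect [ 565.6 -197.1] [ 6.5 11. ] 87.8
dark
[306, 156, 17, 7, 26] z 0.0939 mean [ 671.4 -137.4] rect [ 672.4 -138.3] [35.3 13.5] 88.3
[277, 160, 16, 8, 28] z 0.0937 mean [661.1 -76.1] rect [662.4 -74.4] [12.8 33.6] 9.8
[360, 178, 7, 14, 46] z 0.0442 mean [ 612.2 -243.2] rect [ 612.2 -243.5] [13.1 28.9] 87.4
[261, 189, 16, 15, 181] z 0.1056 mean [592.8 -37.6] rect [593. -37.] [32.7 30.8] 88.3
[361, 194, 7, 7, 16] z 0.0416 mean [ 583.1 -245. ] rect [ 584.6 -245.5] [ 7.7 17.1] 43.1
[322, 205, 21, 6, 44] z 0.0747 mean [ 561.5 -169.5] rect [ 563.7 -174.1] [43.3 10.9] 88.3
[255, 223, 16, 16, 164] z 0.1051 mean [518.7 -21.8] rect [518.3 -22.8] [32.4 32.3] 88.3
```

View pics/c1.png

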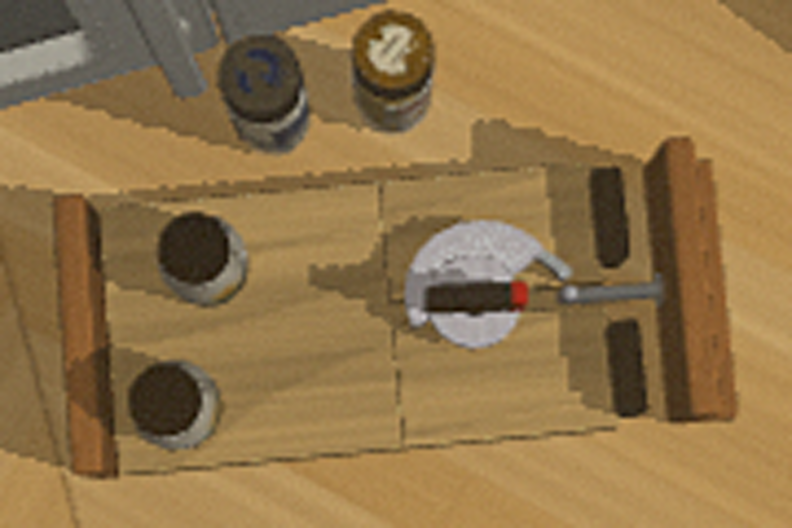

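The measurements agree: rack yaw is about 93.75°, the cam axis is at (566,-177), the loose panel's centre is at (572.6,-281.8) (rack x about -165), and the bar angle is about 0.05. Next I'll check the clearance to the microwave.

```bash
python3 - <<'E'
from h import *
for n in("top","side"):
    s=dict(np.load(n+".npz"));p=cloud(s).reshape(-1,3)
    for nm,c in(("cam",(.566,-.177)),("push",(.574,-.303))):
        d=np.hypot(*(p[:,:2]-c).T)
        for lo,hi in((.12,.2),(.2,.4),(.4,.7)):
            m=(p[:,2]>lo)&(p[:,2]<hi)&(s["range_z"].ravel()>0)
            i=np.where(m)[0][np.argsort(d[m])[:1]] if m.any() else []
            print(n,nm,lo,p[i].round(3),d[i].round(3))
from bench import robot
o=robot.get_obs();from scipy.spatial.transform import Rotation as R
r=R.from_euler("xyz",o["ee_rot"]);print(r.inv().apply(np.array([.574,-.35,.2])-o["tool_pos"])*1000)
E
```

```text
top cam 0.12 [[ 0.729 -0.127  0.122]] [0.17]
top cam 0.2 [[ 0.729 -0.129  0.215]] [0.17]
top cam 0.4 [[ 0.685 -0.125  0.586]] [0.13]
top push 0.12 [[ 0.738 -0.352  0.199]] [0.171]
top push 0.2 [[ 0.738 -0.357  0.2  ]] [0.172]
top push 0.4 [[ 0.694 -0.147  0.538]] [0.196]
side cam 0.12 [[ 0.731 -0.131  0.182]] [0.171]
side cam 0.2 [[ 0.73  -0.129  0.256]] [0.171]
side cam 0.4 [[ 0.672 -0.1    0.54 ]] [0.131]
side push 0.12 [[ 0.74  -0.352  0.195]] [0.173]
side push 0.2 [[ 0.74  -0.356  0.201]] [0.174]
side push 0.4 [[ 0.696 -0.145  0.453]] [0.199]
[-655.27928091 -699.9863519     5.68450961]
```

{"api": "arm_command", "payload": {"targets": [0,0,68,-655,-700,0,1,0,0,68,-655,-700,0,1,0,0,68,-655,-700,0,1,0,0,68,-655,-700,0,1,0,0,68,-655,-700,0,1,0,0,68,-655,-700,0,1,0,0,68,-655,-700,0,1,0,0,68,-655,-700,0,1,0,0,68,-655,-700,0,1,0,0,68,-655,-700,0,1,0,0,68,-655,-700,0,1,0,0,68,-655,-700,0,1,0,0,68,-655,-700,0,1,0,0,68,-655,-700,0,1,0,0,68,-655,-700,0,1,0,0,68,-655,-700,0,1,0,0,68,-655,-700,0,1,0,0,68,-655,-700,0,1,0,0,68,-655,-700,0,1,0,0,68,-655,-700,0,1]}}

```text
time: 2.1
tool_pos: [0.574, -0.354, 0.201]
ee_rot: [-3.137, -0.002, 1.629]
wrist_force: [0.2, 0.2, 0.7]
width: 0.0005
finger_force: 0.0
```

{"api": "arm_command", "payload": {"targets": [0,0,0,0,2,50,1,0,0,0,0,2,100,1,0,0,0,0,2,145,1,0,0,0,0,2,164,1,0,0,0,20,2,164,1,0,0,0,40,2,164,1,0,0,0,44,2,164,1,0,0,0,44,2,164,1]}}

```text
time: 2.9
tool_pos: [0.5732, -0.3045, 0.0418]
ee_rot: [3.141, 0.0, 1.634]
wrist_force: [-0.2, -0.4, 0.3]
width: 0.0005
finger_force: 0.0
```

{"api": "arm_command", "payload": {"targets": [0,0,0,2,0,0,1,0,0,0,4,0,0,1,0,0,0,6,0,0,1,0,0,0,8,0,0,1,0,0,0,10,0,0,1,0,0,0,12,0,0,1,0,0,0,12,0,0,1]}}

```text
time: 3.6
tool_pos: [0.5726, -0.2934, 0.0417]
ee_rot: [3.141, 0.0, 1.633]
wrist_force: [0.3, -1.5, 0.2]
width: 0.0003
finger_force: 0.8
```

{"api": "arm_command", "payload": {"targets": [0,0,0,1,0,0,1,0,0,0,2,0,0,1,0,0,0,3,0,0,1,0,0,0,4,0,0,1,0,0,0,5,0,0,1,0,0,0,6,0,0,1,0,0,0,7,0,0,1,0,0,0,8,0,0,1,0,0,0,8,0,0,1]}}

```text
time: 4.5
tool_pos: [0.5721, -0.2853, 0.0417]
ee_rot: [3.141, -0.0, 1.633]
wrist_force: [0.3, -3.3, 2.3]
width: 0.0006
finger_force: 1.3
```

{"api": "arm_command", "payload": {"targets": [0,0,0,0.5,0,0,1,0,0,0,1,0,0,1,0,0,0,1.5,0,0,1,0,0,0,2,0,0,1,0,0,0,2,0,0,1]}}

```text
time: 5.0
tool_pos: [0.5722, -0.2837, 0.0417]
ee_rot: [3.141, 0.001, 1.633]
wrist_force: [2.0, -3.5, 2.3]
width: 0.0005
finger_force: 2.2
```

{"api": "arm_command", "payload": {"targets": [0,0,0,0.5,0,0,1,0,0,0,1,0,0,1,0,0,0,1.5,0,0,1,0,0,0,1.5,0,0,1]}}

```text
time: 5.4
tool_pos: [0.5721, -0.2829, 0.0417]
ee_rot: [3.141, 0.002, 1.633]
wrist_force: [1.6, -5.6, 2.5]
width: 0.0
finger_force: 3.0
```

{"api": "arm_command", "payload": {"targets": [0,0,0,0.5,0,0,1,0,0,0,1,0,0,1,0,0,0,1.5,0,0,1,0,0,0,1.5,0,0,1]}}

```text
time: 5.8
tool_pos: [0.5721, -0.2822, 0.0417]
ee_rot: [3.14, 0.003, 1.633]
wrist_force: [1.3, -7.7, 2.2]
width: 0.0004
finger_force: 3.7
```

{"api": "arm_command", "payload": {"targets": [0,0,0,0.5,0,0,1,0,0,0,1,0,0,1,0,0,0,1.5,0,0,1,0,0,0,1.5,0,0,1]}}

```text
time: 6.2
tool_pos: [0.572, -0.2814, 0.0418]
ee_rot: [3.14, 0.005, 1.632]
wrist_force: [2.4, -8.8, 0.7]
width: 0.0005
finger_force: 4.4
```

```bash
python3 - <<'E'
from bench import robot
from h import *
s=robot.snapshot("top");np.savez("top2.npz",**s);p=cloud(s);z=p[...,2]
cv2.imwrite("pics/c2.png",cv2.resize(s["color"][160:260,290:420,::-1],None,fx=6,fy=6,interpolation=cv2.INTER_CUBIC))
roi=np.zeros(z.shape,bool);roi[160:260,225:420]=1;c=s["color"].astype(int)
comps(roi&(c[...,0]>110)&(c[...,1]<60)&(c[...,2]<60),p,s,.075)
E
```

```text
[341, 204, 4, 5, 19] z 0.0774 mean [ 566.4 -197. ] rect [ 566.7 -197.2] [6.5 8.8] 87.8
```

View pics/c2.png

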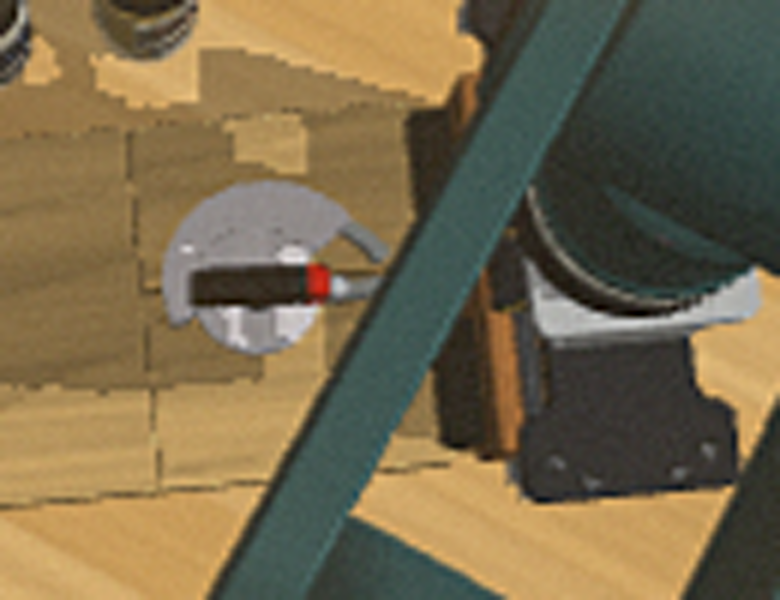

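The picture shows the bolt pin now at about crop (345,288), beside the bar's red end. The panel is up at the strip. I'll push slightly more, then back away and look again.

{"api": "arm_command", "payload": {"targets": [0,0,0,1,0,0,1,0,0,0,2,0,0,1,0,0,0,2,0,0,1,0,0,0,2,0,0,1]}}

```text
time: 6.65
tool_pos: [0.5719, -0.2802, 0.0417]
ee_rot: [3.14, 0.006, 1.632]
wrist_force: [1.8, -10.3, 0.1]
width: 0.0004
finger_force: 5.2
```

{"api": "arm_command", "payload": {"targets": [0,0,0,-10,0,0,1,0,0,0,-35,0,0,1,0,0,0,-50,0,0,1,0,0,0,-50,0,-50,1,0,0,0,-50,0,-100,1,0,0,0,-50,0,-100,-0.5,0,0,0,-50,0,-100,-0.5]}}

```text
time: 7.35
tool_pos: [0.5752, -0.3265, 0.143]
ee_rot: [3.139, -0.0, 1.633]
wrist_force: [-1.3, 0.6, 0.6]
width: 0.0128
finger_force: 0.0
```

```bash
cat > meas.py <<'E'
from bench import robot
from h import *
import sys
from scipy.spatial.transform import Rotation as R
s=robot.snapshot("top");p=cloud(s);z=p[...,2]
if len(sys.argv)>1: cv2.imwrite("pics/"+sys.argv[1],cv2.resize(s["color"][160:260,290:420,::-1],None,fx=6,fy=6,interpolation=cv2.INTER_CUBIC))
roi=np.zeros(z.shape,bool);roi[165:260,225:420]=1;c=s["color"].astype(int)
comps(roi&(c[...,0]>110)&(c[...,1]<60)&(c[...,2]<60),p,s,.075)
print("bar");comps(roi&(z>.07)&(z<.085),p,s,.078,60)
o=robot.get_obs();print(o["tool_pos"],o["ee_rot"],o["joint_positions"],o["wrist_torque"])
r=R.from_euler("xyz",o["ee_rot"]);print(r.inv().apply(np.array([.5658,-.1768,.054])-o["tool_pos"])*1000)
E
python3 meas.py
```

```text
[341, 204, 4, 6, 20] z 0.0775 mean [ 566.1 -197. ] rect [ 565.6 -197.1] [ 6.5 11. ] 87.8
bar
[367, 172, 12, 54, 363] z 0.0744 mean [ 585.5 -263.7] rect [ 581.8 -264.2] [116.6  16.3] 3.7
[237, 184, 12, 64, 473] z 0.0745 mean [551.6  20.6] rect [552.6  20.4] [138.2  16.6] 3.8
[322, 204, 23, 7, 131] z 0.0772 mean [ 565.5 -176.6] rect [ 565.5 -176.3] [12.6 48.1] 1.3
[ 0.5741765  -0.32591109  0.14059635] [-3.14049683e+00 -2.35076287e-03  1.63334314e+00] [-6.02725450e-01  3.53558889e-01  1.18114151e+00  1.17390083e-03
  1.60920543e+00 -6.65229828e-01] [-0.10234025  0.06648385 -0.05006195]
[149.13911735   1.05550215  86.94607678]
```

The panel sits at rack x of about -147, up against the strip. Now the cam grip.

{"api": "arm_command", "payload": {"targets": [0,0,2,40,1,0,-0.2,0,0,2,85,1,0,-0.2,0,0,2,130,1,0,-0.2,0,0,2,149,1,0,-0.2,0,0,2,149,1,30,-0.2,0,0,2,149,1,60,-0.2,0,0,2,149,1,75,-0.2,0,0,2,149,1,75,-0.2,0,0,2,149,1,75,-0.2]}}

```text
time: 8.3
tool_pos: [0.5662, -0.1784, 0.0662]
ee_rot: [-3.141, -0.001, 1.598]
wrist_force: [-0.7, 0.9, 0.7]
width: 0.0562
finger_force: 0.0
```

```bash
python3 - <<'E'
from bench import robot
import cv2
o=robot.get_obs();print(o)
s=robot.snapshot("wrist");cv2.imwrite("pics/w1.png",s["color"][:,:,::-1])
E
```

```text
{'time': 8.3, 'joint_positions': array([-4.00802513e-01,  2.49610002e-01,  1.46410870e+00,  1.17999905e-04,
        1.42891323e+00, -4.27581287e-01]), 'qvel': array([ 0.00063772, -0.02309922, -0.0373441 ,  0.00056086, -0.00262678,
       -0.00018982]), 'joint_torque': array([ 8.56393646e-02, -3.78823578e+01, -2.73611426e+01,  6.28501084e-02,
        9.96148749e-02, -1.89420229e-03]), 'tool_pos': array([ 0.56617911, -0.17839622,  0.06618724]), 'ee_rot': array([-3.14069537e+00, -5.37240275e-04,  1.59755811e+00]), 'wrist_force': array([-0.73508374,  0.88286883,  0.68772015]), 'wrist_torque': array([-0.00501196, -0.03844765, -0.01509009]), 'finger_force': 0.0, 'width': 0.05619193088674864}
```

View pics/w1.png

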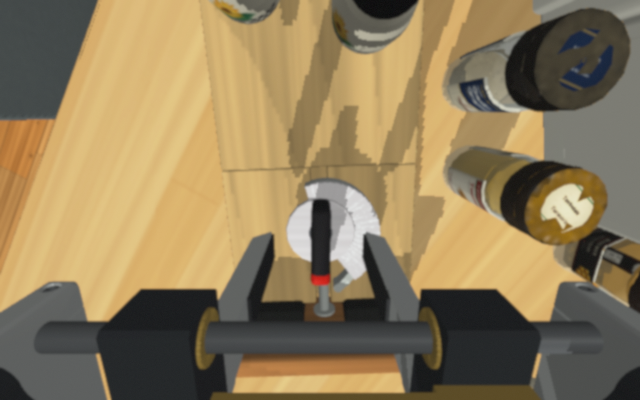

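The bar (cols 311–331) is centred between the fingers with the red end at row 280, so I'll descend and close on it.

{"api": "arm_command", "payload": {"targets": [0,0,-0.5,1.5,-0.5,8,-0.2,0,0,-0.5,1.5,-0.5,12,-0.2,0,0,-0.5,1.5,-0.5,12,-0.2,0,0,-0.5,1.5,-0.5,12,1,0,0,-0.5,1.5,-0.5,12,1,0,0,-0.5,1.5,-0.5,12,1,0,0,-0.5,1.5,-0.5,12,1,0,0,-0.5,1.5,-0.5,12,1]}}

```text
time: 9.15
tool_pos: [0.5658, -0.1766, 0.0546]
ee_rot: [3.141, -0.0, 1.607]
wrist_force: [0.0, 0.4, 0.2]
width: 0.0195
finger_force: 0.0
```

```bash
cat > o.py <<'E'
from bench import robot
o=robot.get_obs()
for k in("time","tool_pos","ee_rot","wrist_force","wrist_torque","width","finger_force"):print(k,o[k])
print(o["joint_positions"][[0,5]])
E
python3 o.py
```

```text
time 9.15
tool_pos [ 0.56581548 -0.17658805  0.05460321]
ee_rot [ 3.14134554e+00 -7.25339553e-06  1.60681335e+00]
wrist_force [0.02174324 0.40071535 0.24266501]
wrist_torque [-0.08533917  0.07086902 -0.01386773]
width 0.01953638663957038
finger_force 0.0
[-0.39821719 -0.43425272]
```

{"api": "arm_command", "payload": {"targets": [0,0,0,0,0,0,1,0,0,0,0,0,0,1,0,0,0,0,0,0,1,0,0,4,0,0,0,1,0,0,8,0,0,0,1,0,0,12,0,0,0,1,0,0,16,0,0,0,1,0,0,20,0,0,0,1,0,0,24,0,0,0,1,0,0,28,0,0,0,1,0,0,32,0,0,0,1,0,0,36,0,0,0,1,0,0,40,0,0,0,1,0,0,44,0,0,0,1,0,0,48,0,0,0,1,0,0,48,0,0,0,1]}}

```text
time: 10.75
tool_pos: [0.5668, -0.1763, 0.0546]
ee_rot: [3.14, -0.002, 0.77]
wrist_force: [5.3, 0.3, -1.2]
width: 0.0118
finger_force: 30.0
```

```bash
python3 o.py
```

```text
time 10.75
tool_pos [ 0.5668017  -0.17628518  0.05459623]
ee_rot [ 3.14027516e+00 -1.86008187e-03  7.69814399e-01]
wrist_force [ 5.2780233   0.25139631 -1.2220589 ]
wrist_torque [ 0.13577644 -0.71266231  0.15936704]
width 0.011801747977726592
finger_force 30.009739995002747
[-0.39774033  0.40304207]
```

{"api": "arm_command", "payload": {"targets": [0,0,4,1.4,1.4,0,1,0,0,8,1.4,1.4,0,1,0,0,12,1.4,1.4,0,1,0,0,16,1.4,1.4,0,1,0,0,20,1.4,1.4,0,1,0,0,24,1.4,1.4,0,1,0,0,28,1.4,1.4,0,1,0,0,32,1.4,1.4,0,1,0,0,36,1.4,1.4,0,1,0,0,40,1.4,1.4,0,1,0,0,40,1.4,1.4,0,1]}}

```text
time: 11.85
tool_pos: [0.5668, -0.1759, 0.0545]
ee_rot: [-3.14, 0.002, 0.073]
wrist_force: [-0.9, 2.3, 2.2]
width: 0.0117
finger_force: 30.0
```

```bash
python3 o.py
```

```text
time 11.85
tool_pos [ 0.56679251 -0.17590216  0.05453831]
ee_rot [-3.14001131e+00  2.12021763e-03  7.30808698e-02]
wrist_force [-0.87681614  2.28780861  2.23324749]
wrist_torque [0.48146315 0.33455391 0.25858162]
width 0.011658350597887461
finger_force 30.04985600709915
[-0.39670713  1.10093567]
```

{"api": "arm_command", "payload": {"targets": [0,0,3,0,0,0,1,0,0,6,0,0,0,1,0,0,9,0,0,0,1,0,0,12,0,0,0,1,0,0,15,0,0,0,1,0,0,18,0,0,0,1,0,0,21,0,0,0,1,0,0,21,0,0,0,1]}}

```text
time: 12.65
tool_pos: [0.5668, -0.1757, 0.0545]
ee_rot: [-3.14, 0.003, -0.293]
wrist_force: [-2.1, 3.1, 2.7]
width: 0.0117
finger_force: 30.1
```

```bash
python3 o.py
```

```text
time 12.65
tool_pos [ 0.56684894 -0.17568916  0.05452872]
ee_rot [-3.14047602e+00  2.52448283e-03 -2.92607996e-01]
wrist_force [-2.12154768  3.07961084  2.70529835]
wrist_torque [0.7346905  0.43743833 0.374518  ]
width 0.01174836130557584
finger_force 30.10155826807022
[-0.39657413  1.46669149]
```

{"api": "arm_command", "payload": {"targets": [0,0,2,0,0,0,1,0,0,4,0,0,0,1,0,0,6,0,0,0,1,0,0,6,0,0,0,1]}}

```text
time: 13.05
tool_pos: [0.5669, -0.1756, 0.0545]
ee_rot: [-3.141, 0.002, -0.397]
wrist_force: [-2.2, 4.4, 4.1]
width: 0.0117
finger_force: 30.2
```

```bash
python3 o.py|grep -E "torque|ee|\["
```

```text
tool_pos [ 0.56692568 -0.17563781  0.05453083]
ee_rot [-3.14064071e+00  2.49703815e-03 -3.97147513e-01]
wrist_force [-2.20271823  4.42176879  4.05831078]
wrist_torque [0.91971709 0.5794095  0.41953815]
[-0.39650605  1.57128148]
```

{"api": "arm_command", "payload": {"targets": [0,0,2,0,0,0,1,0,0,4,0,0,0,1,0,0,4,0,0,0,1]}}

```text
time: 13.35
tool_pos: [0.5669, -0.1756, 0.0545]
ee_rot: [-3.141, 0.003, -0.467]
wrist_force: [-2.3, 4.8, 4.1]
width: 0.0117
finger_force: 30.2
```

```bash
python3 o.py|grep -E "torque|ee|\["
```

```text
tool_pos [ 0.56694198 -0.17562642  0.0545175 ]
ee_rot [-3.14074022e+00  2.58521777e-03 -4.67340532e-01]
wrist_force [-2.30612326  4.76009766  4.11755686]
wrist_torque [0.93584181 0.6092468  0.38492491]
[-0.39652491  1.64144239]
```

{"api": "arm_command", "payload": {"targets": [0,0,2,-0.8,-0.5,-0.5,1,0,0,4,-1.6,-0.9,-1,1,0,0,4,-1.6,-0.9,-1,1]}}

```text
time: 13.65
tool_pos: [0.5668, -0.1755, 0.0546]
ee_rot: [3.141, -0.001, -0.537]
wrist_force: [1.7, 0.6, -3.6]
width: 0.0119
finger_force: 30.2
```

```bash
python3 o.py|grep -E "torque|ee|\["
```

```text
tool_pos [ 0.56682822 -0.17545739  0.0546182 ]
ee_rot [ 3.14111038e+00 -5.19138034e-04 -5.37472468e-01]
wrist_force [ 1.71147283  0.58125638 -3.58459855]
wrist_torque [ 0.12584042 -0.27272681  0.4558257 ]
[-0.39539489  1.71296611]
```

{"api": "arm_command", "payload": {"targets": [0,0,2,0,0,0,1,0,0,4,0,0,0,1,0,0,4,0,0,0,1]}}

```text
time: 13.95
tool_pos: [0.5668, -0.1754, 0.0547]
ee_rot: [3.141, -0.0, -0.608]
wrist_force: [2.0, 0.7, -4.5]
width: 0.0118
finger_force: 30.2
```

```bash
python3 o.py|grep -E "torque|ee|\["
```

```text
tool_pos [ 0.56683216 -0.17544609  0.05465639]
ee_rot [ 3.14135383e+00 -2.46157834e-04 -6.07682743e-01]
wrist_force [ 1.98626367  0.68442703 -4.47653337]
wrist_torque [ 0.14282059 -0.34184913  0.45805018]
[-0.39553234  1.78299437]
```

{"api": "arm_command", "payload": {"targets": [0,0,2,0,0,0.5,1,0,0,4,0,0,0.5,1,0,0,4,0,0,0.5,1]}}

```text
time: 14.25
tool_pos: [0.5669, -0.1754, 0.0546]
ee_rot: [3.142, -0.0, -0.678]
wrist_force: [2.5, 0.3, -2.7]
width: 0.0119
finger_force: 30.2
```

```bash
python3 o.py|grep -E "torque|ee|\["
```

```text
tool_pos [ 0.56688846 -0.17536962  0.05463695]
ee_rot [ 3.14153448e+00 -4.65582028e-04 -6.77529674e-01]
wrist_force [ 2.45980491  0.26663235 -2.65232997]
wrist_torque [ 0.13300129 -0.29129569  0.41482399]
[-0.39543541  1.8529216 ]
```

{"api": "arm_command", "payload": {"targets": [0,0,2,0,0,0,1,0,0,4,0,0,0,1,0,0,4,0,0,0,1]}}

```text
time: 14.55
tool_pos: [0.5669, -0.1754, 0.0547]
ee_rot: [-3.142, -0.001, -0.747]
wrist_force: [2.7, -0.7, -3.8]
width: 0.0119
finger_force: 30.4
```

```bash
python3 o.py|grep -E "torque|ee|\["
```

```text
tool_pos [ 0.56693576 -0.17537584  0.05465256]
ee_rot [-3.14158750e+00 -6.18076856e-04 -7.47297015e-01]
wrist_force [ 2.68045491 -0.7398228  -3.81819978]
wrist_torque [ 0.14120773 -0.41008704  0.46670355]
[-0.3954008   1.92272733]
```

{"api": "arm_command", "payload": {"targets": [0,0,2,0,0,0,1,0,0,4,0,0,0,1,0,0,4,0,0,0,1]}}

```text
time: 14.85
tool_pos: [0.5669, -0.1754, 0.0547]
ee_rot: [-3.142, -0.001, -0.817]
wrist_force: [3.5, 0.5, -5.3]
width: 0.0121
finger_force: 31.0
```

```bash
python3 o.py|grep -E "torque|ee|\["
```

```text
tool_pos [ 0.56693553 -0.17536011  0.05466905]
ee_rot [-3.14157035e+00 -6.42691588e-04 -8.16954564e-01]
wrist_force [ 3.47123466  0.52560716 -5.31872793]
wrist_torque [ 0.02565045 -0.55756275  0.65253232]
[-0.39535593  1.9924355 ]
```

{"api": "arm_command", "payload": {"targets": [0,0,2,0,0,0,1,0,0,4,0,0,0,1,0,0,4,0,0,0,1]}}

```text
time: 15.15
tool_pos: [0.5668, -0.1752, 0.0547]
ee_rot: [3.141, -0.0, -0.887]
wrist_force: [2.6, -0.2, -5.3]
width: 0.0128
finger_force: 31.8
```

```bash
python3 o.py|grep -E "torque|ee|\["
```

```text
tool_pos [ 0.56677201 -0.17521781  0.054707  ]
ee_rot [ 3.14148737e+00 -1.69020428e-04 -8.86802144e-01]
wrist_force [ 2.64053665 -0.22782951 -5.26647995]
wrist_torque [ 0.08955727 -0.4216856   0.68699479]
[-0.39528179  2.06234548]
```

The torque jumped from 0.47 to 0.65 and then 0.69 N m, which is firmly tight. I'll relax the spring a little, open and lift.

{"api": "arm_command", "payload": {"targets": [0,0,-2,0,0,0,1,0,0,-5,0,0,0,1,0,0,-5,0,0,0,-0.2,0,0,-5,0,0,0,-0.2,0,0,-5,0,0,0,-0.2,0,0,-5,0,0,0,-0.2,0,0,-5,0,0,0,-0.2,0,0,-5,0,0,-20,-0.2,0,0,-5,0,0,-60,-0.2,0,0,-5,0,0,-110,-0.2,0,0,-5,0,0,-130,-0.2,0,0,-5,0,0,-130,-0.2]}}

```text
time: 16.35
tool_pos: [0.5689, -0.1761, 0.1903]
ee_rot: [-3.138, -0.009, -0.802]
wrist_force: [0.8, 0.1, 0.4]
width: 0.0564
finger_force: 0.0
```

{"api": "arm_command", "payload": {"targets": [0,0,0,-50,0,0,-0.2,0,0,0,-100,0,0,-0.2,0,0,0,-150,0,0,-0.2,0,0,0,-200,0,0,-0.2,0,0,0,-200,0,0,-0.2,0,0,0,-200,0,0,-0.2]}}

```text
time: 16.95
tool_pos: [0.4267, -0.0309, 0.1835]
ee_rot: [3.14, 0.001, -0.8]
wrist_force: [-0.1, -0.3, 0.9]
width: 0.0564
finger_force: 0.0
```

```bash
python3 meas.py c3.png
```

```text
[326, 213, 5, 5, 16] z 0.0771 mean [ 548.6 -164.5] rect [ 548.8 -164.4] [9.7 6.8] 61.6
bar
[365, 173, 15, 63, 467] z 0.0742 mean [ 568.6 -260.8] rect [ 569.4 -260.6] [137.2  16.3] 3.7
[237, 184, 12, 62, 442] z 0.0746 mean [556.6  20.9] rect [554.7  20.8] [134.4  16.1] 3.7
[325, 197, 16, 21, 124] z 0.0774 mean [ 565.3 -175.1] rect [ 565.6 -175.3] [11.9 49.7] 53.2
[ 0.42748201 -0.03160091  0.18381694] [ 3.14061704e+00  6.57408576e-04 -8.01561949e-01] [-2.05856826e-01 -1.81459402e-01  1.67095167e+00 -4.40189507e-04
  1.65319195e+00  2.16646514e+00] [ 0.03786596  0.12471999 -0.01128529]
[200.61459954   1.49819143 129.68660342]
```

View pics/c3.png

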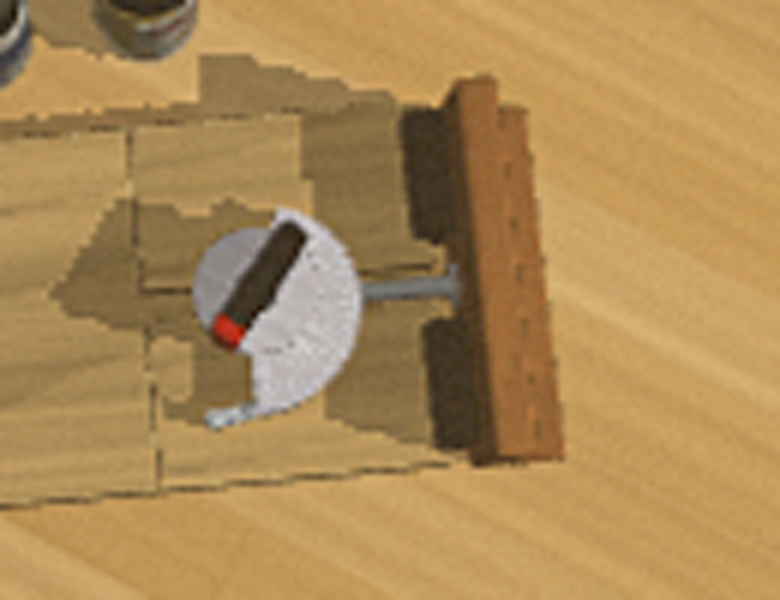

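The panel is tight at rack x of about -144 and the hook has wrapped round the bolt pin. The bar has sprung back to about 2.25 rad, and the shakers and jars weren't touched.

```bash
python3 -c "
from bench import robot
print(robot.close_job())"
```

```text
the job is handed in; nothing more can be done
None
```

The job is handed in: the end panel is pushed home against the strip (rack x about -144 mm), and the cam was turned clockwise to about 2.25 rad, stopping at about 0.65–0.69 N m when resistance jumped. The shakers and jars were left untouched, and it took about 17 s.

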